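Reset the board tester with the push rod

TASK

Pull the push rod (the one with the slim square handle) out of the tool caddy and, holding it, use its tip to press the tester's reset button, deep in its tilted collar, fully down; then let the button come back up and draw the rod out of the collar. Stand the rod back in the caddy tip down, lowering it to the caddy's floor before you let go, and leave the other tools and things where they are.

Things in the scene. Friction and masses are not known exactly. Their poses are not given: they have to be found in the camera images.
- rod: push rod, 185 mm, 45 to 85 g: round steel shaft 8 mm thick with rounded tip (first 130 mm), then a slim square grey handle 14 by 14 by 55 mm, flats square to its x and y. Stands tip down in any compartment of the caddy, leaning 28 degrees to the caddy's -x: tip in the floor corner at the +x wall, shaft on the -x rim. Origin at the tip's end; +z along the shaft toward the handle
- rod_tip (a point): the end of the rod's tip (the rod's origin)
- rod_grip (a point): the place to grip: on the rod's axis in the middle of the handle, 160 mm from the tip, 25 mm below the handle's top end; axes as the rod's. The rod can pivot a little in the grip
- caddy: black plastic caddy, fixed, open on top: outside 68 (x) by 150 (y) by 104 mm high, walls and floor 4 mm. Two inner walls 89 mm high make three compartments in a row along y, each about 60 (x) by 45 (y) by 100 mm deep, centred at y = -49, 0, +49 mm. Origin at the centre of its underside, z up; its -x side faces the robot, turned up to 17 degrees
- tester: board tester, fixed: flat grey instrument, 130 by 150 by 36 mm, on a dark stand, about 120 mm high at the back; its panel with a small screen is tilted 36 degrees from level, facing up and toward its -x side (toward the robot, turned up to 17 degrees). Left or right of the caddy. Origin at the centre of its footprint on the bench, z up
- collar_mouth (a point): centre of the mouth of the black round collar (tube) that stands square on the tester's tilted panel, below the screen: outside diameter 26 mm, clear bore 18 mm, 36 mm tall. z points out of the collar along its axis (36 degrees from vertical), x up the panel. The mouth is about 100 mm above the bench
- button_top (a point): centre of the top face of the white reset button, a round cap 14 mm in diameter at the bottom of the collar, 28 mm below the mouth when up; moves with the button. z points out of the collar
- reset_button (a joint): travel of the reset button, m: 0 when up, 0.006 when fully down, along the collar's axis. Spring: starts to move at about 1.2 N, fully down at about 4 N, comes back up by itself
- screwdriver: bystander in another compartment of the caddy, leaning the same way: like the rod, but with a fat rounded handle 24 mm in diameter, 175 mm long overall. Origin at its tip, +z toward the handle
- brush: bystander in another compartment of the caddy, leaning the same way: 8 mm round shaft with a flat brush head 20 mm wide on top, 172 mm long overall. Origin at the foot, +z toward the head
- board: bystander: loose circuit board 75 by 85 mm lying flat on the bench, up to 16 mm high with its parts. Origin at the centre of its underside
- flux: bystander: small closed white bottle, 40 mm in diameter and 90 mm tall, standing on the bench. Origin at the centre of its underside
There are look-alikes about, which are no part of the job. Of the things that look like the tester, take the one that is farthest from the robot's base at the start.

How it is judged:
By the outcome, as a careful person would: the job done as asked, in the order asked, and still so for the second after the job is handed in, with the robot touching nothing.
It also fails if it takes over 61 s, if anything falls off the work surface, if the arm or the gripper's body presses on something with over 40 N, if the wrist force passes 120 N, or if a joint passes its speed limit or range.

ROBOT

A 6-joint arm with a two-finger parallel gripper is mounted at the origin on the work surface. World frame = base frame: x ahead of the robot, y to its left, z up, the work surface at z = 0. Lengths are in m, angles in rad, forces in N, time in s.
With the tool pointing down it reaches from about 0.325 to 0.9 m from the base axis. Payload 6.1 kg.
Tool frame: the origin (TCP) lies at the very end of the fingers, on their centre line; the grasp point (between the pads) lies 19 mm behind it (arm.pinch_z is the distance from the TCP to the grasp point, in m); z points along the fingers, y is the line along which they close (so a half turn about z gives the same grasp; the last joint's range is limited). The gripper opens to 87 mm and grips with 3 to 60 N. Pads are 19 mm wide; open, the fingers measure 117 mm over their backs; the gripper's body (75 mm by 190 mm) begins 51 mm behind the grasp point.
Start: joints at [-1.415, 0.22, 1.526, -0, 1.395, -0.126], TCP at [0.174, -0.6, 0.223] pointing down, gripper open.
Joint ranges: [-2.98, 2.98], [-0.91, 2.08], [0.09, 2.57], [-1.24, 4.39], [0.2, 2.65], [-2.68, 2.68]. Speed limits (rad/s): [2.57, 2.57, 3.01, 3.14, 3.14, 3.14].

INTERFACE

Orientations are given as a unit quaternion [x, y, z, w].
In Python, from bench import arm gives the robot as it stands.
- The arm moves only by the shell command python3 -m handwheel 'ROWS' [OPENING]. ROWS is JSON, a list of rows, each a list of 2 entries, a list of its own where there are three numbers: the shift along the tool's x, y, z as a fraction of full scale, then the turn, a rotation vector about the tool's x, y, z as a fraction of full scale. A call has 1 to 20 rows; each row is the pose to reach, as a shift and turn from the pose commanded when the call began, along the tool's axes at that moment, turning the shorter way round; what a row does not reach only later rows make up. Full scale, the value 1, is 12 cm for a shift and 180 degrees for a turn. A row lasts 1/10 s, in which the tool goes at most 50 mm and 8.59 degrees, less where a joint would pass 70% of its speed; a pose out of reach is approached as far as the arm can. A call with a number of a shift or a turn outside -1 to 1 is refused whole. A call with a gripper value outside its range is refused whole. OPENING is the closure, from 0 (fully open) to 1 (shut), set as the call begins (- or left out, the last holds). The fingers move at their own pace and stop on an object; the grip force is fixed at half the most. Time passes only in rows, so rows that repeat a pose let the fingers close. It gives the time, the measured TCP pose, the force, the opening and the grip force at its end, in the units of the state.
- arm.observe(): the state, without advancing time (a new reading comes with each control period).
- arm.grab_frame(name): name is "scene" or "top" or "wrist"; returns (picture, depth): 384x512x3 uint8, red, green, blue; 384x512 float32, m along the optical axis (not along the pixel's ray), 0 where there is no reading.
- arm.camera_model(name): a dict with "K" (3x3 intrinsics, pixels), "rvec" (rotation vector, rad) and "tvec" (3), from world to camera coordinates, as OpenCV has them. Camera axes: x right, y down, z forward; pixel columns grow to the right and rows downward; lengths in m; the calibration is good to about 2 mm. The wrist camera is an equidistant fisheye: a pixel r from the principal point sees the ray r / f radians off the axis. A picture is of the moment at which its call begins: read the wrist's pose just before it. camera_model takes no time and is no camera call; for the wrist camera it gives the pose at the moment of the call.
- arm.job_done(): hands the job in; it is judged then, once.
The state is a dict: "clock": time; "qpos": joint angles; "qd": joint speeds; "joint_efforts": joint torques, N m; "ee_pos": TCP position; "ee_rot": TCP orientation; "force": force on the tool from outside, world axes, zero at the start; "moment": the same for the moment, N m; "finger_gap": finger opening in m; "grasp_force": force on a finger pad.
Only numpy, scipy, OpenCV 4.12 (cv2) and the standard library are available. Lean on these libraries where they do the work, as an engineer would, in place of code of your own. Each camera call takes 0.05 s, during which the arm holds its last target. There are 200 camera calls.

## Working session

There is one attempt and no reset: what is moved stays moved. The work goes in short steps, Python scripts to look and compute and a shell command to move; the robot and the scene stay as the last step left them, time stands still between calls to the robot, and variables do not carry over. Pictures are saved under pics/ and viewed, at most 10 in all, crops included, and the job is handed in when it is done.

```bash
ls; mkdir -p pics; cat > h.py <<'E'
import numpy as np, cv2
from bench import arm
from scipy.spatial.transform import Rotation as R
def cap(name):
    m=arm.camera_model(name); im,d=arm.grab_frame(name)
    np.savez('/tmp/%s.npz'%name,im=im,d=d,K=m['K'],r=np.array(m['rvec'],float).ravel(),t=np.array(m['tvec'],float).ravel())
def load(name): 
    return np.load('/tmp/%s.npz'%name)
def cloud(z):
    K=z['K'];d=z['d'];v,u=np.mgrid[:d.shape[0],:d.shape[1]]
    p=np.stack([(u-K[0,2])/K[0,0]*d,(v-K[1,2])/K[1,1]*d,d],-1)
    return (p-z['t'])@R.from_rotvec(z['r']).as_matrix()
E
python3 - <<'E'
from h import *
for n in('scene','top'):
    cap(n);z=load(n);print(n,z['K'].tolist(),z['r'],z['t'],(z['d']>0).mean())
a=[cv2.resize(load(n)['im'],(800,600),interpolation=cv2.INTER_CUBIC)[:,:,::-1] for n in('scene','top')]
cv2.imwrite('pics/s0.png',a[0]);cv2.imwrite('pics/t0.png',a[1])
print(arm.observe())
E
```

```text
pics
scene [[429.92616652100685, 0.0, 249.78754164325937], [0.0, 429.92616652100685, 192.47852256363575], [0.0, 0.0, 1.0]] [ 2.22233471  0.79106734 -0.32329893] [-0.4379375  -0.1368189   1.40445488] 0.9955647786458334
top [[432.1490341653122, 0.0, 254.3235793047183], [0.0, 432.1490341653122, 192.54782064639284], [0.0, 0.0, 1.0]] [ 2.14990005 -2.19836903  0.05413607] [0.04870357 0.55465495 1.38243925] 0.9960784912109375
{'clock': 0.1, 'qpos': array([-1.41511209e+00,  2.21182412e-01,  1.52749463e+00, -2.66392228e-05,
        1.39469518e+00, -1.26121787e-01]), 'qd': array([-4.91429877e-05, -1.59703692e-03, -3.25352732e-03, -4.88521805e-04,
        2.33104200e-04, -9.98393886e-05]), 'joint_efforts': array([ 7.34393393e-05, -4.95946491e+01, -3.88519907e+01,  7.01913633e-02,
        5.15636976e-02, -5.39128166e-05]), 'ee_pos': array([ 0.17369378, -0.59979618,  0.22152597]), 'ee_rot': array([ 9.90088862e-01,  1.40439501e-01, -2.62617188e-05, -8.89493031e-04]), 'force': array([-0.00541582,  0.31885135,  0.13922625]), 'moment': array([-0.03629073, -0.03509359, -0.02147623]), 'grasp_force': 0.0, 'finger_gap': 0.08730813283873312}
```

View pics/s0.png

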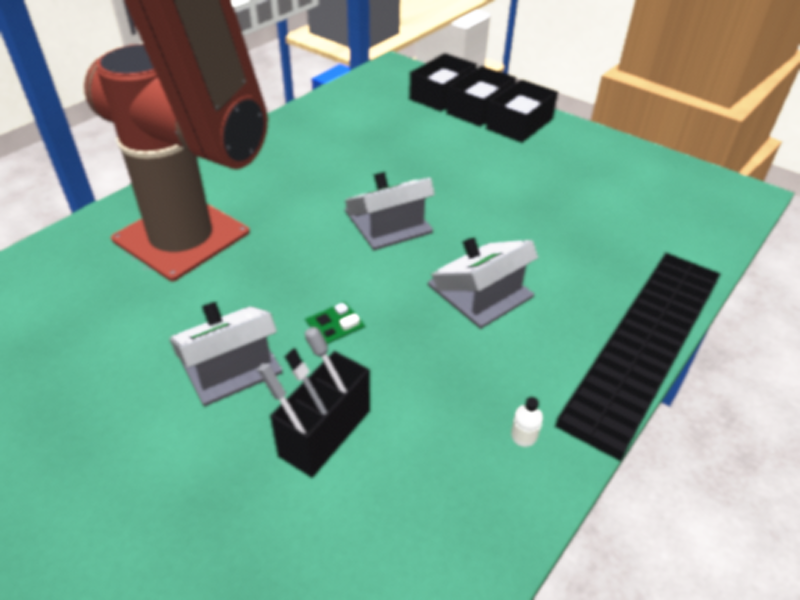

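View pics/t0.png

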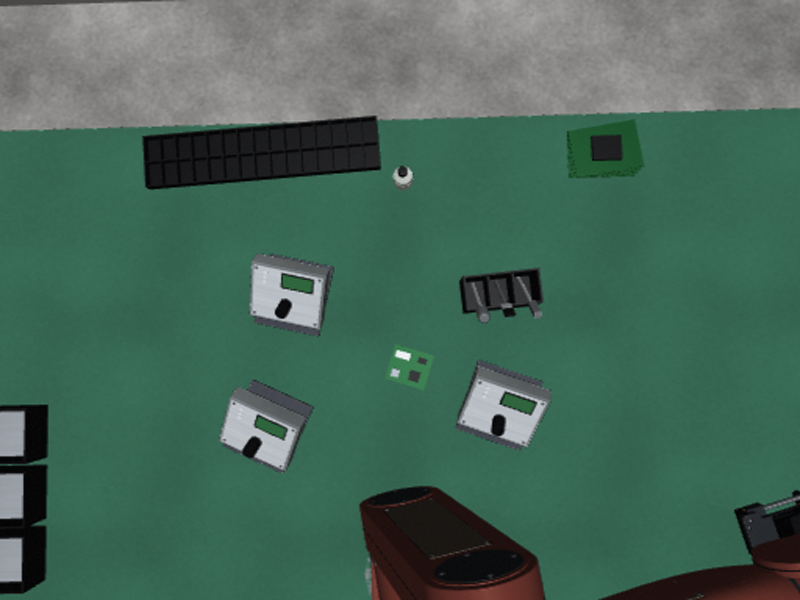

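The scene and top views agree. The caddy is at top-view (502,293): fat handle at (483,317), brush at (507,310), slim handle at (537,310). The farthest tester is at (290,290), with its black collar at (283,308). Now I'll measure.

```bash
python3 - <<'E'
from h import *
s=512/800
z=load('top');P=cloud(z);im=z['im'].astype(int)
def at(u,v): return P[int(v*s),int(u*s)].round(3)
for n,q in dict(tA=(290,275),tB=(250,425),tC=(500,405),bench=(400,240),flux=(402,175)).items(): print(n,at(*q))
def reg(P,im,c,r,zl,zh): 
    return (np.hypot(P[...,0]-c[0],P[...,1]-c[1])<r)&(P[...,2]>zl)&(P[...,2]<zh)
for n in('top','scene'):
    z=load(n);P=cloud(z);im=z['im'].astype(int)
    c=at(290,290)[:2]
    m=reg(P,im,c,.12,.03,.125)&(im.min(2)>110)
    pts=P[m]; 
    for _ in range(4):
        mu=pts.mean(0);w=np.linalg.svd(pts-mu,full_matrices=False)[2][2];w*=np.sign(w[2]);e=(pts-mu)@w;pts=pts[abs(e)<max(.003,2*e.std())]
    print(n,'panel',len(pts),mu,w,'tilt',np.degrees(np.arccos(w[2])),'yaw',np.degrees(np.arctan2(-w[1],-w[0])),e.std())
    h=(P-mu)@w; k=reg(P,im,c,.12,.03,.2)&(h>.025)&(h<.05); print('collar',k.sum(),P[k].mean(0),np.sort(h[k])[::max(1,k.sum()//12)].round(4),np.argwhere(k).mean(0))
    # caddy
    z0=load('top'); cc=cloud(z0)[int(293*s),int(502*s)][:2]
    k=reg(P,im,cc,.16,.092,.108)&(im.max(2)<70)
    print('rim',k.sum(),cv2.minAreaRect(P[k][:,:2].astype(np.float32)),np.median(P[k][:,2]))
    k=reg(P,im,cc,.16,.115,.22); print('tools',k.sum())
    nl,lab=cv2.connectedComponents(k.astype(np.uint8))
    for i in range(1,nl):
        q=P[lab==i]
        if len(q)>15: 
            mu2=q.mean(0);ax=np.linalg.svd(q-mu2,full_matrices=False)[2][0];ax*=np.sign(ax[2]); print(len(q),mu2.round(4),ax.round(3),q[:,2].max().round(3),im[lab==i].mean(0).round())
z=load('scene');a=z['im'][190:330,90:260];cv2.imwrite('pics/c0.png',cv2.resize(a,None,fx=4,fy=4,interpolation=cv2.INTER_CUBIC)[:,:,::-1])
z=load('top');a=z['im'][160:215,285:355];cv2.imwrite('pics/c1.png',cv2.resize(a,None,fx=8,fy=8,interpolation=cv2.INTER_CUBIC)[:,:,::-1])
E
```

```text
tA [0.605 0.245 0.111]
tB [0.314 0.329 0.089]
tC [ 0.343 -0.161  0.087]
bench [0.688 0.028 0.002]
flux [0.803 0.021 0.089]
top panel 1102 [0.56686217 0.2629621  0.07930285] [-0.5726805   0.1362437   0.80837782] tilt 36.0622588848168 yaw -13.382196272351615 0.0019918816037489866
collar 49 [0.53434941 0.26391042 0.09635604] [0.0251 0.0264 0.0275 0.0292 0.0306 0.0316 0.0333 0.0346 0.0353 0.0359
 0.0365 0.0369 0.0395] [199.36734694 180.02040816]
rim 184 ((0.5688786506652832, -0.17085298895835876), (0.0677708238363266, 0.15009403228759766), 5.354374885559082) 0.1025689311380224
tools 219
65 [ 0.5264 -0.1742  0.1397] [-0.524 -0.047  0.851] 0.158 [46. 50. 50.]
73 [ 0.5261 -0.2224  0.1511] [-0.527 -0.096  0.845] 0.173 [71. 78. 79.]
81 [ 0.5193 -0.1259  0.1506] [-0.695 -0.108  0.711] 0.164 [77. 83. 84.]
scene panel 4 [ 0.31885799 -0.0921121   0.05647076] [-0.44583004  0.53998342  0.71390019] tilt 44.44686186674317 yaw -50.455674814041544 7.888118007453912e-18
collar 0 [nan nan nan] [] [nan nan]
rim 534 ((0.5719307065010071, -0.17354759573936462), (0.06903358548879623, 0.14982618391513824), 5.662016868591309) 0.10036328339814993
tools 574
190 [ 0.5256 -0.132   0.1448] [-0.51  -0.007  0.86 ] 0.163 [137. 148. 148.]
176 [ 0.5287 -0.1777  0.1388] [-0.5   -0.032  0.865] 0.159 [104. 117. 114.]
208 [ 0.5307 -0.2271  0.1468] [-0.497 -0.036  0.867] 0.171 [133. 140. 142.]<stdin>:16: RuntimeWarning: Mean of empty slice.
  ret = um.true_divide(
```

View pics/c0.png

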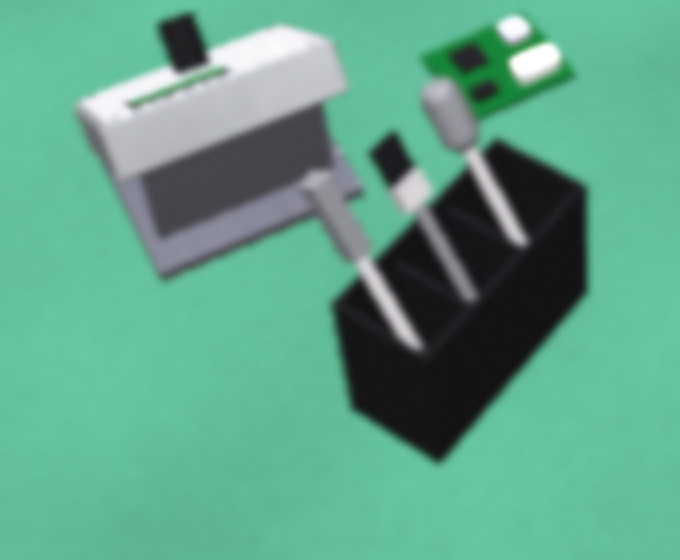

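View pics/c1.png

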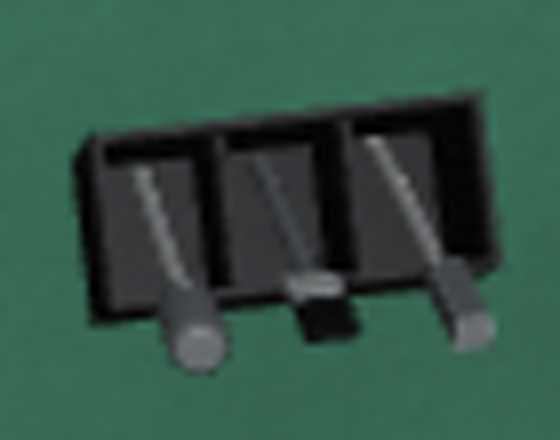

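The crops confirm it. The rod with the slim square handle is in the −y compartment (c1 px 465,300), the brush is in the middle and the fat screwdriver is at +y. Next I work out the moves to a pre-grasp.

```bash
cat >> h.py <<'E'
yaw=np.radians(5.5); CR=R.from_euler('z',yaw).as_matrix(); C0=np.array([.570,-.172,0])
def tool(a,yw):   # tool rotation: z=-a (a: rod axis tip->handle), y close to -y of yaw frame
    a=np.array(a)/np.linalg.norm(a); z=-a; y=np.array([np.sin(yw),-np.cos(yw),0]); x=np.cross(y,z);x/=np.linalg.norm(x); y=np.cross(z,x)
    return np.stack([x,y,z],1)
def go(p,Rt,p0=None,R0=None):
    s=arm.observe(); p0=s['ee_pos'] if p0 is None else p0; R0=R.from_quat(s['ee_rot']).as_matrix() if R0 is None else R0
    sh=R0.T@(np.array(p)-p0)/.12; tr=R.from_matrix(R0.T@Rt).as_rotvec()/np.pi
    print('shift',sh.round(4).tolist(),'turn',tr.round(4).tolist())
aR=CR@np.array([-np.sin(np.radians(28)),0,np.cos(np.radians(28))])
G=CR@np.array([-.049,-.049,.1455])+C0
E
python3 - <<'E'
from h import *
Rt=tool(aR,yaw); print(G,aR)
go(G+.06*aR,Rt)
a=G+.06*aR
go(np.array([.30,-.45,.26]),Rt)
go(a,Rt,np.array([.30,-.45,.26]),Rt)
E
```

```text
[ 0.52592203 -0.22547086  0.1455    ] [-0.46731021 -0.04499686  0.88294759]
shift [3.4562, -2.2231, 0.1967] turn [-0.015, 0.1551, 0.0578]
shift [1.3582, -0.9069, -0.3187] turn [-0.015, 0.1551, 0.0578]
shift [1.365, -1.682, 1.3065] turn [0.0, 0.0, 0.0]
```

```bash
python3 -m handwheel '[[[1,-0.7,-0.35],[-0.015,0.1551,0.0578]],[[1,-0.7,-0.35],[-0.015,0.1551,0.0578]],[[1,-0.7,-0.35],[-0.015,0.1551,0.0578]],[[1,-0.7,-0.35],[-0.015,0.1551,0.0578]],[[1,-0.7,-0.35],[-0.015,0.1551,0.0578]],[[1,-0.7,-0.35],[-0.015,0.1551,0.0578]]]' 0.62
python3 - <<'E'
from h import *
go(G+.08*aR,tool(aR,yaw))
E
```

```text
clock: 0.7
ee_pos: [0.265, -0.4865, 0.2642]
ee_rot: [0.969, 0.047, 0.241, -0.011]
force: [-0.2, -0.8, 0.8]
finger_gap: 0.0468
grasp_force: 0.0
shift [1.634, -1.9586, 1.3142] turn [0.0005, 0.0006, 0.0001]
```

```bash
python3 -m handwheel '[[[0.82,-0.98,0.66],[0,0,0]],[[0.82,-0.98,0.66],[0,0,0]],[[0.82,-0.98,0.66],[0,0,0]],[[0.82,-0.98,0.66],[0,0,0]]]' >/dev/null && python3 -m handwheel '[[[0.82,-0.98,0.66],[0,0,0]],[[0.82,-0.98,0.66],[0,0,0]],[[0.82,-0.98,0.66],[0,0,0]],[[0.82,-0.98,0.66],[0,0,0]],[[0.82,-0.98,0.66],[0,0,0]],[[0.82,-0.98,0.66],[0,0,0]]]'
python3 - <<'E'
from h import *
go(G+.08*aR,tool(aR,yaw))
m=arm.camera_model('wrist');print(m, -R.from_rotvec(np.ravel(m['rvec'])).as_matrix().T@np.ravel(m['tvec']))
cap('wrist')
cv2.imwrite('pics/w1.png',cv2.resize(load('wrist')['im'],(800,600))[:,:,::-1])
E
```

```text
clock: 1.7
ee_pos: [0.4906, -0.2283, 0.2168]
ee_rot: [0.969, 0.048, 0.241, -0.011]
force: [-0.9, 1.0, 0.7]
finger_gap: 0.0333
grasp_force: 0.0
shift [-0.0187, 0.0042, -0.0034] turn [0.0004, 0.0003, 0.0011]
{'K': array([[297.31863964,   0.        , 257.99966175],
       [  0.        , 297.31863964, 191.7229175 ],
       [  0.        ,   0.        ,   1.        ]]), 'rvec': array([ 2.22673108, -2.01541207,  0.18584546]), 'tvec': array([-0.27554124,  0.52723426,  0.30877517])} [ 0.48793441 -0.22727027  0.39938613]
```

View pics/w1.png

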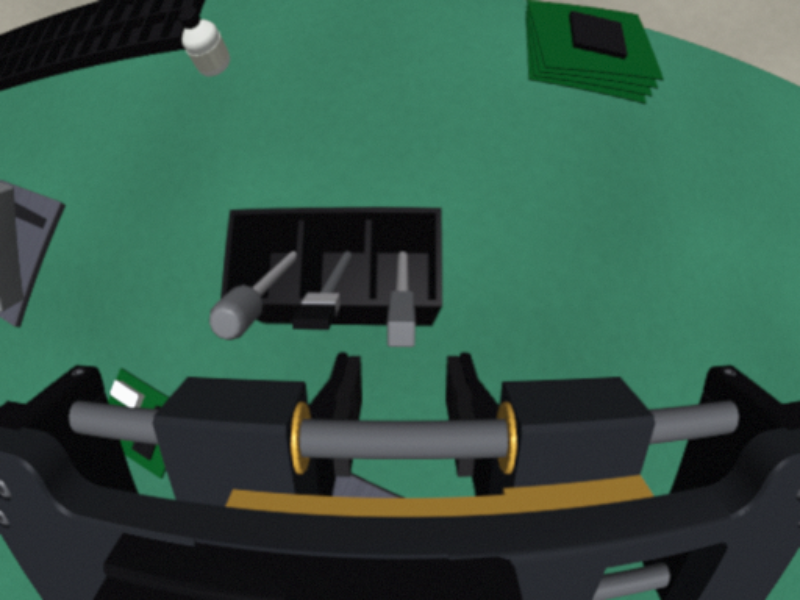

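The wrist view shows the handle's end face at (402,332), centred between the fingers, whose tips are at x≈350 and 458. I'll check its 3-D position from wrist depth.

```bash
cat >> h.py <<'E'
def fcloud(z):
    K=z['K'];d=z['d'];v,u=np.mgrid[:d.shape[0],:d.shape[1]]
    x=(u-K[0,2])/K[0,0];y=(v-K[1,2])/K[1,1];r=np.hypot(x,y)+1e-9;k=np.tan(np.minimum(r,1.5))/r
    p=np.stack([x*k*d,y*k*d,d],-1)
    return (p-z['t'])@R.from_rotvec(z['r']).as_matrix()
E
python3 - <<'E'
from h import *
z=load('wrist');P=fcloud(z);B=P.copy()
Q=(P-C0)@CR  # caddy frame
m=(abs(Q[...,1]+.049)<.03)&(Q[...,2]>.11)&(Q[...,2]<.19)&(Q[...,0]<-.02)&(Q[...,0]>-.1)
q=Q[m];print(len(q),q.min(0),q.max(0))
a0=np.array([-np.sin(np.radians(28)),0,np.cos(np.radians(28))])
s=q@a0; top=s>s.max()-.004; print('end',top.sum(),q[top].mean(0),s.max())
for lo in np.arange(s.max()-.06,s.max(),.01):
    k=(s>lo)&(s<lo+.01); print(lo.round(3),k.sum(),q[k].mean(0).round(4),np.ptp(q[k][:,1]).round(3))
rim=(Q[...,2]>.1)&(Q[...,2]<.108)&(abs(Q[...,0])<.045)&(abs(Q[...,1])<.09)&(z['im'].max(2)<70)
print(cv2.minAreaRect(P[rim][:,:2].astype(np.float32)),Q[rim].min(0),Q[rim].max(0))
pe=a0*0
E
```

```text
577 [-0.06758522 -0.05275853  0.11039805] [-0.02729386 -0.03955276  0.17097104]
end 289 [-0.06136765 -0.04610051  0.16745256] 0.1781555207937787
0.118 23 [-0.0318 -0.0463  0.1257] 0.012
0.128 46 [-0.0354 -0.0463  0.1326] 0.012
0.138 49 [-0.0401 -0.0461  0.1413] 0.012
0.148 56 [-0.0447 -0.0461  0.1497] 0.013
0.158 65 [-0.0495 -0.0463  0.1585] 0.013
0.168 334 [-0.0603 -0.0461  0.1672] 0.013
((0.5678282976150513, -0.16988664865493774), (0.06836577504873276, 0.1492990106344223), 5.108091831207275) [-0.03658303 -0.07220318  0.10002439] [0.03242166 0.07708442 0.10757144]
```

```bash
python3 -m handwheel '[[[-0.019,-0.017,0],[0,0,0.001]],[[-0.019,-0.017,0.2],[0,0,0.001]],[[-0.019,-0.017,0.4],[0,0,0.001]],[[-0.019,-0.017,0.6],[0,0,0.001]],[[-0.019,-0.017,0.75],[0,0,0.001]],[[-0.019,-0.017,0.82],[0,0,0.001]],[[-0.019,-0.017,0.82],[0,0,0.001]],[[-0.019,-0.017,0.82],[0,0,0.001]]]' && python3 -m handwheel '[[[0,0,0],[0,0,0]],[[0,0,0],[0,0,0]],[[0,0,0],[0,0,0]],[[0,0,0],[0,0,0]],[[0,0,0],[0,0,0]],[[0,0,0],[0,0,0]]]' 1
python3 - <<'E'
from h import *
go(G-.019*aR+CR@[0,.0025,0],tool(aR,yaw)); print(arm.observe()['moment'])
E
```

```text
clock: 2.55
ee_pos: [0.5339, -0.2232, 0.1294]
ee_rot: [0.969, 0.045, 0.242, -0.011]
force: [0.2, -0.2, 0.9]
finger_gap: 0.033
grasp_force: 0.0
clock: 3.15
ee_pos: [0.5342, -0.2225, 0.1292]
ee_rot: [0.969, 0.045, 0.242, -0.011]
force: [-1.9, 0.5, 2.2]
finger_gap: 0.0136
grasp_force: 30.0
shift [0.001, -0.0029, 0.0053] turn [0.0006, -0.0002, -0.0006]
[0.09025642 0.21588756 0.01506155]
```

```bash
python3 -m handwheel '[[[0,0,-0.06],[0,0,0]],[[0.01,0,-0.15],[0,0,0]],[[0.015,0,-0.3],[0,0,0]],[[0.02,0,-0.45],[0,0,0]],[[0.02,0,-0.6],[0,0,0]],[[0.02,0,-0.75],[0,0,0]],[[0.02,0,-0.9],[0,0,0]],[[0.02,0,-1],[0,0,0]],[[0.02,0,-1],[0,0,0]]]' && python3 -m handwheel '[[[0,0,-0.3],[0,0,0]],[[0,0,-0.6],[0,0,0]],[[0,0,-0.8],[0,0,0]],[[0,0,-0.9],[0,0,0]],[[0,0,-0.95],[0,0,0]],[[0,0,-0.95],[0,0,0]],[[0,0,-0.95],[0,0,0]]]'
python3 - <<'E'
from h import *
for n in('top','scene','wrist'): cap(n)
z=load('top');P=cloud(z);im=z['im'].astype(int)
c=np.array([.567,.263])
near=np.hypot(P[...,0]-c[0],P[...,1]-c[1])<.12
pts=P[near&(P[...,2]>.03)&(P[...,2]<.125)&(im.min(2)>110)]
for _ in range(4):
    mu=pts.mean(0);w=np.linalg.svd(pts-mu,full_matrices=False)[2][2];w*=np.sign(w[2]);e=(pts-mu)@w;pts=pts[abs(e)<max(.003,2*e.std())]
yw=np.arctan2(-w[1],-w[0]);print('yaw normal',np.degrees(yw))
# panel outline, edges
hp=pts-mu; ux=np.cross(w,[0,0,1]);ux/=np.linalg.norm(ux);uy=np.cross(w,ux);print('outline',cv2.minAreaRect(np.stack([hp@ux,hp@uy],1).astype(np.float32)),ux,uy)
# dark collar in top image
h=(P-mu)@w
k=near&(im.max(2)<60)&(h>.005)&(h<.045);print(k.sum())
H=h[k];q=P[k];uv=np.argwhere(k)
for lo in np.arange(.005,.045,.005):
    s=(H>=lo)&(H<lo+.005); print(lo.round(3),s.sum(),q[s].mean(0).round(4) if s.any() else '', 'px',uv[s].mean(0).round(1) if s.any() else '')
o=[load('top')['im'][150:225,150:225],load('scene')['im'][135:210,265:350]]
cv2.imwrite('pics/c2.png',np.hstack([cv2.resize(x,(400,400),interpolation=cv2.INTER_CUBIC) for x in o])[:,:,::-1])
E
```

```text
clock: 4.05
ee_pos: [0.48, -0.2283, 0.238]
ee_rot: [0.969, 0.045, 0.243, -0.01]
force: [-0.3, 0.1, -0.5]
finger_gap: 0.0137
grasp_force: 30.0
clock: 4.75
ee_pos: [0.4266, -0.2319, 0.3348]
ee_rot: [0.969, 0.045, 0.241, -0.012]
force: [-0.6, 0.0, -1.2]
finger_gap: 0.0134
grasp_force: 30.0
yaw normal -13.248774807583318
outline ((-0.0030668526887893677, -0.0004488527774810791), (0.14557424187660217, 0.1305437535047531), 0.5263875126838684) [ 0.22917958  0.97338416 -0.        ] [-0.78786877  0.18550069 -0.58724126]
85
0.005 10 [0.5658 0.2485 0.09  ] px [189.2 185.3]
0.01 8 [0.5502 0.2625 0.0833] px [194.5 181.2]
0.015 14 [0.544  0.2606 0.0857] px [196.4 181.7]
0.02 10 [0.5432 0.2626 0.0904] px [196.6 180.8]
0.025 13 [0.5355 0.2622 0.0905] px [199.1 180.9]
0.03 15 [0.5378 0.2649 0.0989] px [198.2 179.5]
0.035 15 [0.5313 0.2654 0.0988] px [200.3 179.4]
0.04 0  px
```

View pics/c2.png

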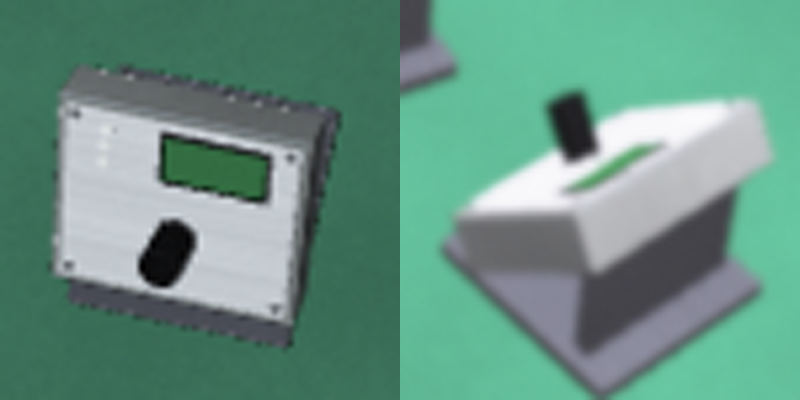

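```bash
cat >> h.py <<'E'
W=R.from_euler('z',-13.3,degrees=True).apply([-np.sin(np.radians(36)),0,np.cos(np.radians(36))])
M=np.array([.533,.265,.099]); RW=tool(W,np.radians(-13.3))
def rodwrist(show=True):   # rod points in tool frame, from wrist capture
    z=load('wrist');P=fcloud(z);s=arm.observe();Rt=R.from_quat(s['ee_rot']).as_matrix()
    T=(P-s['ee_pos'])@Rt; k=(np.hypot(T[...,0],T[...,1])<.03)&(T[...,2]>.01)&(T[...,2]<.155)&(z['d']>0)
    q=T[k]
    for lo in np.arange(.01,.155,.012):
        e=(q[:,2]>=lo)&(q[:,2]<lo+.012)
        if e.any(): print(lo.round(3),e.sum(),q[e].mean(0).round(4),'max z',q[e][:,2].max().round(4))
E
python3 - <<'E'
from h import *
rodwrist()
p=arm.observe()['ee_pos'];p1=np.array([.42,.27,.34])
go(p1,RW); go(M+.191*W,RW,p1,RW)
E
```

```text
0.01 26 [ 0.0034 -0.0013  0.0172] max z 0.022
0.022 72 [ 0.002  -0.0009  0.028 ] max z 0.0338
0.034 58 [ 0.002  -0.001   0.0399] max z 0.046
0.046 49 [ 0.0023 -0.001   0.0518] max z 0.0576
0.058 46 [ 0.0023 -0.001   0.064 ] max z 0.07
0.07 39 [ 0.0023 -0.001   0.076 ] max z 0.0818
0.082 37 [ 0.0025 -0.0012  0.0879] max z 0.094
0.094 27 [ 0.0029 -0.0013  0.0996] max z 0.105
0.106 24 [ 0.0027 -0.0008  0.112 ] max z 0.1178
0.118 22 [ 0.0026 -0.0009  0.124 ] max z 0.1289
0.13 15 [ 0.0026 -0.0011  0.1343] max z 0.137
shift [0.3132, -4.1688, 0.1277] turn [-0.0554, 0.0445, 0.0878]
shift [-0.4313, -0.1761, 0.5774] turn [0.0, 0.0, 0.0]
```

```bash
python3 -m handwheel '[[[0.08,-1,0],[-0.0554,0.0445,0.0878]],[[0.08,-1,0],[-0.0554,0.0445,0.0878]],[[0.08,-1,0],[-0.0554,0.0445,0.0878]],[[0.08,-1,0],[-0.0554,0.0445,0.0878]],[[0.08,-1,0],[-0.0554,0.0445,0.0878]],[[0.08,-1,0],[-0.0554,0.0445,0.0878]]]'
python3 - <<'E'
from h import *
go(np.array([.42,.27,.34]),RW)
E
```

```text
clock: 5.5
ee_pos: [0.424, -0.1119, 0.3406]
ee_rot: [0.945, -0.109, 0.307, 0.036]
force: [0.2, -0.4, -0.5]
finger_gap: 0.0138
grasp_force: 30.0
shift [-0.6156, -3.0901, -0.4482] turn [0.0002, -0.0004, 0.0005]
```

```bash
python3 -m handwheel '[[[-0.2,-1,-0.15],[0,0,0]],[[-0.2,-1,-0.15],[0,0,0]],[[-0.2,-1,-0.15],[0,0,0]],[[-0.2,-1,-0.15],[0,0,0]]]' >/dev/null && python3 -m handwheel '[[[-0.2,-1,-0.15],[0,0,0]],[[-0.2,-1,-0.15],[0,0,0]],[[-0.2,-1,-0.15],[0,0,0]],[[-0.2,-1,-0.15],[0,0,0]]]' >/dev/null && python3 -m handwheel '[[[-0.2,-1,-0.15],[0,0,0]],[[-0.2,-1,-0.15],[0,0,0]],[[-0.2,-1,-0.15],[0,0,0]],[[-0.2,-1,-0.15],[0,0,0]],[[-0.2,-1,-0.15],[0,0,0]],[[-0.2,-1,-0.15],[0,0,0]]]'
python3 - <<'E'
from h import *
go(M+.20*W,RW)
E
```

```text
clock: 6.9
ee_pos: [0.4217, 0.2574, 0.3413]
ee_rot: [0.945, -0.111, 0.307, 0.038]
force: [-0.8, -1.1, -0.8]
finger_gap: 0.0141
grasp_force: 30.0
shift [-0.4692, -0.2766, 0.4877] turn [0.0015, 0.0, -0.0004]
```

```bash
python3 -m handwheel '[[[-0.47,-0.277,0.1],[0.001,0,0]],[[-0.47,-0.277,0.2],[0.001,0,0]],[[-0.47,-0.277,0.35],[0.001,0,0]],[[-0.47,-0.277,0.48],[0.001,0,0]],[[-0.47,-0.277,0.48],[0.001,0,0]],[[-0.47,-0.277,0.48],[0.001,0,0]],[[-0.47,-0.277,0.48],[0.001,0,0]]]'
python3 - <<'E'
from h import *
for n in('wrist','top','scene'): cap(n)
go(M+.20*W,RW); rodwrist()
z=load('wrist')
im=z['im'];cv2.imwrite('pics/w2.png',cv2.resize(im[100:340,100:420],(800,600),interpolation=cv2.INTER_CUBIC)[:,:,::-1])
E
```

```text
clock: 7.6
ee_pos: [0.4282, 0.2766, 0.2726]
ee_rot: [0.95, -0.098, 0.296, 0.028]
force: [0.1, -0.4, -0.8]
finger_gap: 0.0137
grasp_force: 30.0
shift [-0.1386, -0.1056, 0.0223] turn [-0.0067, 0.0078, 0.007]
0.01 27 [ 0.0036 -0.0005  0.0172] max z 0.022
0.022 72 [ 0.0024 -0.0003  0.0278] max z 0.0337
0.034 57 [ 0.0026 -0.0002  0.0398] max z 0.0459
0.046 49 [ 0.0027 -0.0004  0.052 ] max z 0.0579
0.058 45 [ 0.0027 -0.0002  0.064 ] max z 0.0699
0.07 42 [ 0.0027 -0.0003  0.0763] max z 0.082
0.082 33 [ 0.0029 -0.0006  0.0884] max z 0.0935
0.094 30 [ 0.0033 -0.0004  0.1001] max z 0.1059
0.106 22 [ 0.0032 -0.0003  0.1127] max z 0.1177
0.118 22 [ 0.0031 -0.0002  0.1241] max z 0.1288
0.13 14 [ 0.003  -0.0003  0.1342] max z 0.1373
```

View pics/w2.png

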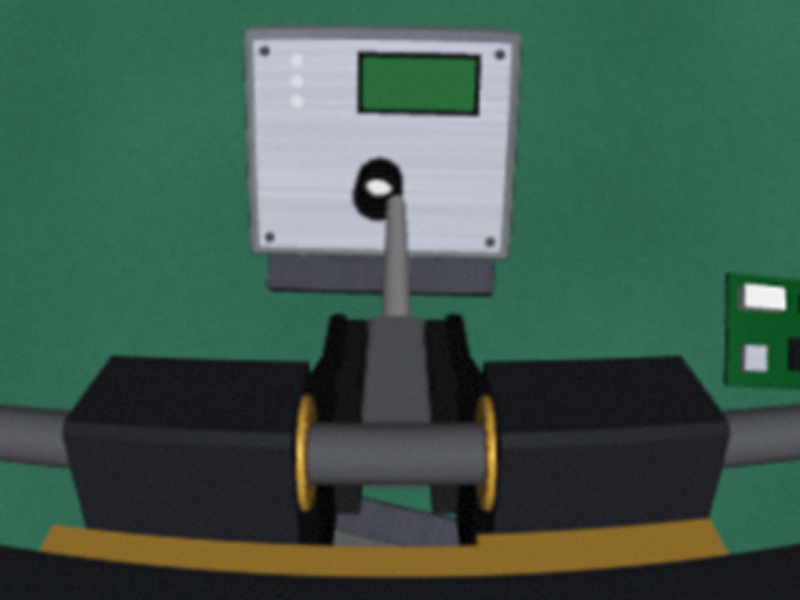

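The wrist view shows the rod tip at (396,197), about 40 mm out of the collar and slightly to the right of it. The collar mouth is near (380,185) with the white button visible inside. The arm stopped short of its target pose, so I'll check the joints and refine the collar axis.

```bash
python3 - <<'E'
from h import *
s=arm.observe();print(s['qpos'].round(3))
Rt=R.from_quat(s['ee_rot']).as_matrix();print('tool a',-Rt[:,2],'tilt',np.degrees(np.arccos(-Rt[2,2])))
z=load('wrist');P=fcloud(z);im=z['im'].astype(int)
near=(np.hypot(P[...,0]-.567,P[...,1]-.263)<.12)
pts=P[near&(P[...,2]>.03)&(P[...,2]<.13)&(im.min(2)>120)]
for _ in range(5):
    mu=pts.mean(0);w=np.linalg.svd(pts-mu,full_matrices=False)[2][2];w*=np.sign(w[2]);e=(pts-mu)@w;pts=pts[abs(e)<max(.002,2*e.std())]
print('panel',len(pts),mu,w,'tilt',np.degrees(np.arccos(w[2])),'yaw',np.degrees(np.arctan2(-w[1],-w[0])),e.std())
h=(P-mu)@w
ux=np.cross([0,0,1],w);ux/=np.linalg.norm(ux);uy=np.cross(w,ux)
hp=pts-mu;r=cv2.minAreaRect(np.stack([hp@ux,hp@uy],1).astype(np.float32));print(r)
# mouth ring: dark pts at h~36mm within collar neighbourhood
k=near&(im.max(2)<70)&(h>.030)&(h<.042)&(np.linalg.norm(P-M,axis=-1)<.03);print(k.sum(),P[k].mean(0),np.median(h[k]))
q=P[k]-mu;A=np.stack([q@ux,q@uy],1).astype(np.float32);c,rad=cv2.minEnclosingCircle(A);print(c,rad);print('mouth est',mu+c[0]*ux+c[1]*uy+.036*w)
k2=near&(im.min(2)>120)&(h>-.01)&(h<.015)&(np.linalg.norm(P-(M-.028*W),axis=-1)<.014);print('button',k2.sum(),P[k2].mean(0),np.median(h[k2]))
E
```

```text
[ 0.725 -0.361  2.097 -0.539  1.076  2.68 ]
tool a [-0.55702645  0.11024169  0.82314537] tilt 34.599091324416705
panel 6787 [0.5641223  0.2630302  0.07970661] [-0.57482251  0.13316043  0.80737066] tilt 36.160172497973846 yaw -13.04278436190147 0.0007870994107139292
((0.003534458577632904, 0.002360191196203232), (0.12345205247402191, 0.14202487468719482), 89.85227966308594)
128 [0.53294486 0.26820284 0.09925512] 0.03467398482559617
(0.004164461977779865, -0.01504845917224884) 0.012735621072351933
mouth est [0.53065262 0.26650887 0.09989269]
button 87 [0.55068767 0.25979895 0.07487302] 0.0015643535492541201
```

Joint 6 is at its limit. The rod is round, so I'll turn the tool −20° about its own axis instead, and use the refined mouth position.

```bash
cat >> h.py <<'E'
W=R.from_euler('z',-13.1,degrees=True).apply([-np.sin(np.radians(36)),0,np.cos(np.radians(36))])
M=np.array([.5307,.2665,.0999]); RW=tool(W,np.radians(-13.1))@R.from_euler('z',-20,degrees=True).as_matrix()
E
python3 - <<'E'
from h import *
go(M+.18*W,RW)
E
```

```text
shift [-0.1479, -0.1074, 0.1706] turn [-0.0074, 0.0067, -0.105]
```

```bash
python3 -m handwheel '[[[-0.1,-0.08,-0.1],[0,0,-0.105]],[[-0.1,-0.08,-0.1],[0,0,-0.105]],[[-0.1,-0.08,-0.1],[0,0,-0.105]],[[-0.1,-0.08,-0.1],[0,0,-0.105]],[[-0.1,-0.08,-0.1],[0,0,-0.105]]]'
python3 - <<'E'
from h import *
print(arm.observe()['qpos'].round(3));go(M+.18*W,RW)
E
```

```text
clock: 8.25
ee_pos: [0.4134, 0.2896, 0.2746]
ee_rot: [0.953, 0.059, 0.287, 0.076]
force: [0.2, -0.4, -0.1]
finger_gap: 0.0135
grasp_force: 30.0
[ 0.774 -0.357  2.089 -0.551  1.105  2.397]
shift [-0.031, -0.0421, 0.2644] turn [-0.0081, 0.0057, -0.0008]
```

```bash
python3 -m handwheel '[[[-0.031,-0.042,0],[-0.008,0.006,-0.001]],[[-0.031,-0.042,0.1],[-0.008,0.006,-0.001]],[[-0.031,-0.042,0.2],[-0.008,0.006,-0.001]],[[-0.031,-0.042,0.264],[-0.008,0.006,-0.001]],[[-0.031,-0.042,0.264],[-0.008,0.006,-0.001]],[[-0.031,-0.042,0.264],[-0.008,0.006,-0.001]]]'
python3 - <<'E'
from h import *
cap('wrist');cap('top');go(M+.18*W,RW);rodwrist()
s=arm.observe();z=load('wrist');P=fcloud(z);im=z['im'].astype(int)
Rt=R.from_quat(s['ee_rot']).as_matrix();T=(P-s['ee_pos'])@Rt   # tool frame
k=(im.max(2)<70)&(np.linalg.norm(P-M,axis=-1)<.03)&(abs((P-M)@W)<.005)
q=T[k];c,r=cv2.minEnclosingCircle(q[:,:2].astype(np.float32));print('ring in tool xy',k.sum(),c,r,q[:,2].mean(), (P[k]-M).mean(0)@W)
cv2.imwrite('pics/w3.png',cv2.resize(z['im'][130:230,200:330],(780,600),interpolation=cv2.INTER_CUBIC)[:,:,::-1])
E
```

```text
clock: 8.85
ee_pos: [0.4279, 0.29, 0.2452]
ee_rot: [0.949, 0.059, 0.296, 0.089]
force: [-0.1, 0.5, -0.4]
finger_gap: 0.0139
grasp_force: 30.0
shift [-0.0031, -0.0005, 0.0018] turn [-0.0002, -0.0004, 0.0009]
0.01 32 [ 0.0037 -0.0002  0.0158] max z 0.0218
0.022 72 [ 0.0017 -0.0005  0.0282] max z 0.0339
0.034 56 [ 0.0018 -0.0005  0.0399] max z 0.0459
0.046 49 [ 0.0019 -0.0004  0.0518] max z 0.0576
0.058 47 [ 0.0019 -0.0005  0.0641] max z 0.07
0.07 40 [ 0.0019 -0.0006  0.0762] max z 0.0816
0.082 34 [ 0.0022 -0.0007  0.0878] max z 0.0935
0.094 30 [ 0.0024 -0.0007  0.0995] max z 0.1055
0.106 24 [ 0.0022 -0.0003  0.1126] max z 0.1177
0.118 21 [ 0.0022 -0.0004  0.124 ] max z 0.1289
0.13 16 [ 0.0022 -0.0004  0.1344] max z 0.1382
ring in tool xy 150 (-0.000361327052814886, -0.0006776333320885897) 0.012348053976893425 0.18140501773172782 -0.001186669488765302
```

View pics/w3.png

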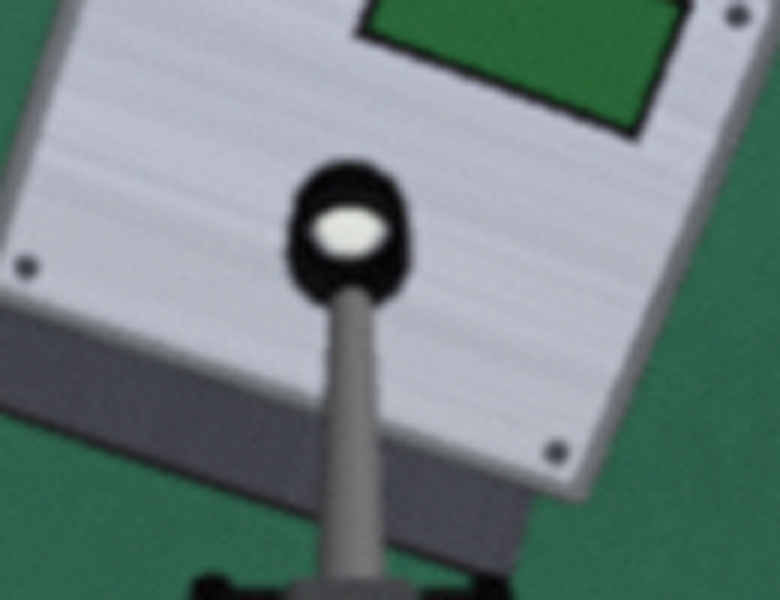

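The rod lies in line with the collar, with the tip at (350,290) pointing up into the mouth and the button at (350,232). Measured offset is under 1 mm. Inserting.

```bash
python3 -m handwheel '[[[0,0,0.1],[0,0,0]],[[0,0,0.2],[0,0,0]],[[0,0,0.3],[0,0,0]],[[0,0,0.4],[0,0,0]],[[0,0,0.46],[0,0,0]],[[0,0,0.5],[0,0,0]],[[0,0,0.52],[0,0,0]],[[0,0,0.52],[0,0,0]],[[0,0,0.52],[0,0,0]]]'; python3 -m handwheel '[[[0,0,0.02],[0,0,0]],[[0,0,0.04],[0,0,0]],[[0,0,0.05],[0,0,0]],[[0,0,0.05],[0,0,0]],[[0,0,0.05],[0,0,0]]]'
python3 - <<'E'
from h import *
s=arm.observe();print('along',s['force']@W, (s['ee_pos']-M)@W)
E
```

```text
clock: 9.85
ee_pos: [0.4634, 0.2824, 0.1954]
ee_rot: [0.949, 0.059, 0.297, 0.088]
force: [-1.2, 0.9, -0.5]
finger_gap: 0.014
grasp_force: 30.0
clock: 10.35
ee_pos: [0.4668, 0.2816, 0.1904]
ee_rot: [0.949, 0.059, 0.297, 0.088]
force: [-0.3, -0.2, 0.0]
finger_gap: 0.0134
grasp_force: 30.0
along 0.18002574369167323 0.11174558206503722
```

```bash
for i in 1 2 3 4; do python3 -m handwheel '[[[0,0,0.0085],[0,0,0]],[[0,0,0.017],[0,0,0]],[[0,0,0.017],[0,0,0]],[[0,0,0.017],[0,0,0]]]' >/dev/null; python3 -c "
from h import *
s=arm.observe();print('along',s['force']@W, (s['ee_pos']-M)@W,s['force'])"; done
```

```text
along 1.5410253705864203 0.10961712363830173 [-0.82573435  0.32147318  1.26755605]
along 2.6894392858983807 0.10756794729723428 [-1.57044983  0.66989092  2.10271242]
along 6.840724895142096 0.10581335322792265 [-4.62911037  2.32661113  4.79675337]
along 20.243895139571922 0.10508697347970368 [-14.52478848   1.23219585  14.54167446]
```

Along-axis force rises through about 4 N and then climbs steeply to 20 N, so the button is bottomed. Now I withdraw along the axis.

```bash
python3 -m handwheel '[[[0,0,-0.03],[0,0,0]],[[0,0,-0.08],[0,0,0]],[[0,0,-0.15],[0,0,0]],[[0,0,-0.25],[0,0,0]],[[0,0,-0.4],[0,0,0]],[[0,0,-0.55],[0,0,0]],[[0,0,-0.7],[0,0,0]],[[0,0,-0.85],[0,0,0]],[[0,0,-0.95],[0,0,0]],[[0,0,-0.95],[0,0,0]],[[0,0,-0.95],[0,0,0]]]'
python3 - <<'E'
from h import *
cap('wrist');rodwrist()
Rc=tool(aR,yaw)
p=arm.observe()['ee_pos'];p1=np.array([.42,.20,.36])
go(p1,Rc);print(p)
E
```

```text
clock: 13.05
ee_pos: [0.4059, 0.2955, 0.2755]
ee_rot: [0.949, 0.059, 0.296, 0.088]
force: [0.8, -0.1, -1.3]
finger_gap: 0.014
grasp_force: 30.0
0.01 32 [ 0.0028 -0.001   0.0192] max z 0.0219
0.022 73 [ 0.0024 -0.0011  0.0281] max z 0.0338
0.034 55 [ 0.0026 -0.0011  0.0402] max z 0.046
0.046 48 [ 0.0027 -0.0011  0.0522] max z 0.0579
0.058 44 [ 0.0027 -0.0012  0.0641] max z 0.0699
0.07 40 [ 0.0027 -0.001   0.0759] max z 0.0816
0.082 36 [ 0.0029 -0.0014  0.088 ] max z 0.0939
0.094 28 [ 0.0032 -0.0016  0.1001] max z 0.1055
0.106 23 [ 0.003  -0.0009  0.1125] max z 0.1178
0.118 22 [ 0.0029 -0.0014  0.1242] max z 0.1296
0.13 12 [ 0.0029 -0.001   0.1336] max z 0.1381
shift [0.3562, 0.9265, -0.4007] turn [0.0616, -0.0336, 0.0243]
[0.40591911 0.29518308 0.27490291]
```

```bash
python3 -m handwheel '[[[0.15,0.1,-0.4],[0,0,0]],[[0.356,0.5,-0.4],[0.03,-0.016,0.012]],[[0.356,0.926,-0.4],[0.0616,-0.0336,0.0243]],[[0.356,0.926,-0.4],[0.0616,-0.0336,0.0243]],[[0.356,0.926,-0.4],[0.0616,-0.0336,0.0243]],[[0.356,0.926,-0.4],[0.0616,-0.0336,0.0243]],[[0.356,0.926,-0.4],[0.0616,-0.0336,0.0243]]]'
python3 - <<'E'
from h import *
go(np.array([.5342,-.2225,.1292])+.235*aR,tool(aR,yaw))
E
```

```text
clock: 13.8
ee_pos: [0.4198, 0.2005, 0.3591]
ee_rot: [0.969, 0.047, 0.241, -0.012]
force: [-0.8, 0.9, -0.9]
finger_gap: 0.0138
grasp_force: 30.0
shift [-0.3601, 3.6004, 0.0207] turn [-0.0, 0.0004, 0.0]
```

```bash
for r in 1 2 3; do python3 -m handwheel '[[[-0.08,0.9,0],[0,0,0]],[[-0.08,0.9,0],[0,0,0]],[[-0.08,0.9,0],[0,0,0]],[[-0.08,0.9,0],[0,0,0]]]' >/dev/null; done; python3 -m handwheel '[[[-0.08,0.5,0],[0,0,0]],[[-0.08,0.9,0],[0,0,0]],[[-0.08,0.9,0],[0,0,0]],[[-0.08,0.9,0],[0,0,0]],[[-0.08,0.9,0],[0,0,0]]]'
python3 - <<'E'
from h import *
cap('wrist');rodwrist()
Rc=tool(aR,yaw);pe=np.array([.5342,-.2225,.1292])
go(pe+.12*aR+.003*Rc[:,0],Rc)
E
```

```text
clock: 15.5
ee_pos: [0.4287, -0.2304, 0.3422]
ee_rot: [0.969, 0.048, 0.242, -0.013]
force: [0.3, 0.5, -0.4]
finger_gap: 0.0138
grasp_force: 30.0
0.01 26 [ 0.0024 -0.0013  0.0193] max z 0.0219
0.022 68 [ 0.0018 -0.001   0.0277] max z 0.0335
0.034 59 [ 0.0021 -0.0009  0.0392] max z 0.0458
0.046 49 [ 0.0021 -0.0011  0.0517] max z 0.0578
0.058 45 [ 0.0021 -0.0011  0.064 ] max z 0.0694
0.07 40 [ 0.002  -0.0012  0.076 ] max z 0.0819
0.082 35 [ 0.0023 -0.0011  0.0879] max z 0.0939
0.094 29 [ 0.0025 -0.0015  0.0997] max z 0.1056
0.106 22 [ 0.0025 -0.001   0.1119] max z 0.1179
0.118 23 [ 0.0021 -0.0013  0.1239] max z 0.1299
0.13 13 [ 0.0021 -0.0006  0.1346] max z 0.1393
shift [-0.0312, 0.0208, 0.9832] turn [-0.0009, -0.0004, 0.0008]
```

```bash
python3 -m handwheel '[[[-0.031,0.021,0.05],[0,0,0]],[[-0.031,0.021,0.25],[0,0,0]],[[-0.031,0.021,0.5],[0,0,0]],[[-0.031,0.021,0.75],[0,0,0]],[[-0.031,0.021,0.9],[0,0,0]],[[-0.031,0.021,0.98],[0,0,0]],[[-0.031,0.021,0.98],[0,0,0]],[[-0.031,0.021,0.98],[0,0,0]]]'
python3 - <<'E'
from h import *
Rc=tool(aR,yaw);pe=np.array([.5342,-.2225,.1292])
go(pe+.02*aR+.003*Rc[:,0],Rc);go(pe,Rc)
E
```

```text
clock: 16.35
ee_pos: [0.4801, -0.2303, 0.2376]
ee_rot: [0.969, 0.047, 0.243, -0.012]
force: [0.2, -1.3, -0.8]
finger_gap: 0.0135
grasp_force: 30.0
shift [0.0013, -0.0212, 0.8447] turn [-0.0001, -0.0006, 0.0002]
shift [-0.024, -0.0212, 1.0113] turn [-0.0001, -0.0006, 0.0002]
```

```bash
python3 -m handwheel '[[[0,-0.02,0.1],[0,0,0]],[[0,-0.02,0.25],[0,0,0]],[[0,-0.02,0.4],[0,0,0]],[[0,-0.02,0.55],[0,0,0]],[[0,-0.02,0.7],[0,0,0]],[[-0.01,-0.02,0.8],[0,0,0]],[[-0.02,-0.02,0.88],[0,0,0]],[[-0.024,-0.02,0.94],[0,0,0]],[[-0.024,-0.02,0.97],[0,0,0]],[[-0.024,-0.02,0.98],[0,0,0]],[[-0.024,-0.02,0.98],[0,0,0]]]'
python3 - <<'E'
from h import *
go(np.array([.5342,-.2225,.1292]),tool(aR,yaw)); s=arm.observe();print(s['force']@aR)
E
```

```text
clock: 17.45
ee_pos: [0.5324, -0.2231, 0.132]
ee_rot: [0.969, 0.046, 0.242, -0.012]
force: [2.4, -0.1, -0.2]
finger_gap: 0.0141
grasp_force: 30.0
shift [0.0023, -0.0037, 0.0277] turn [-0.0001, -0.0005, -0.0001]
-1.2810989334606055
```

Not on the floor yet, about 3 mm to go. I'll feel down in small steps.

```bash
for i in 1 2 3; do python3 -m handwheel '[[[0,0,0.006],[0,0,0]],[[0,0,0.012],[0,0,0]],[[0,0,0.012],[0,0,0]],[[0,0,0.012],[0,0,0]]]' >/dev/null; python3 -c "
from h import *
s=arm.observe();print('along',s['force']@aR,s['ee_pos'],s['force'])
if $i==3: go(np.array([.5342,-.2225,.1292]),tool(aR,yaw))"; done
```

```text
along -1.101470352360829 [ 0.53305227 -0.22305627  0.13068612] [ 2.70047193 -0.1177335   0.17576367]
along 2.5878069384751154 [ 0.53373706 -0.22290841  0.12934637] [1.92000739 0.48369525 3.97170884]
along 10.980575522123154 [ 0.53450947 -0.22309359  0.12893439] [-3.9131311   1.06866003 10.4196623 ]
shift [-0.0008, -0.0052, -0.0029] turn [-0.0, -0.0006, 0.0001]
```

The rod is on the floor (11 N). I'll ease off slightly, open part way, then back out along the axis.

```bash
python3 -m handwheel '[[[0,0,-0.008],[0,0,0]],[[0,0,-0.008],[0,0,0]]]' && python3 -m handwheel '[[[0,0,0],[0,0,0]],[[0,0,0],[0,0,0]],[[0,0,0],[0,0,0]],[[0,0,0],[0,0,0]],[[0,0,0],[0,0,0]]]' 0.65 && python3 -m handwheel '[[[0,0,-0.05],[0,0,0]],[[0,0,-0.15],[0,0,0]],[[0,0,-0.35],[0,0,0]],[[0,0,-0.6],[0,0,0]],[[0,0,-0.85],[0,0,0]],[[0,0,-1],[0,0,0]],[[0,0,-1],[0,0,0]],[[0,0,-1],[0,0,0]]]' && python3 -m handwheel '[[[-0.8,0,-0.5],[0,0,0]],[[-0.8,0,-0.5],[0,0,0]],[[-0.8,0,-0.5],[0,0,0]],[[-0.8,0,-0.5],[0,0,0]],[[-0.8,0,-0.5],[0,0,0]],[[-0.8,0,-0.5],[0,0,0]]]'
python3 - <<'E'
from h import *
cap('wrist');cap('scene');cap('top')
a=cv2.resize(load('scene')['im'][150:330,90:390],(800,480));cv2.imwrite('pics/e.png',a[:,:,::-1])
z=load('scene');P=cloud(z);k=(np.hypot(P[...,0]-.57,P[...,1]+.172)<.16)&(P[...,2]>.115)&(P[...,2]<.22)
nl,lab=cv2.connectedComponents(k.astype(np.uint8))
for i in range(1,nl):
    q=P[lab==i]
    if len(q)>15: print(len(q),q.mean(0).round(4),q[:,2].max().round(3))
E
```

```text
clock: 18.85
ee_pos: [0.534, -0.223, 0.1291]
ee_rot: [0.969, 0.046, 0.243, -0.012]
force: [-0.0, -0.5, 6.4]
finger_gap: 0.0141
grasp_force: 30.0
clock: 19.35
ee_pos: [0.5335, -0.2225, 0.1282]
ee_rot: [0.969, 0.047, 0.242, -0.012]
force: [-0.1, -0.3, 0.7]
finger_gap: 0.03
grasp_force: 0.0
clock: 20.15
ee_pos: [0.4775, -0.2285, 0.235]
ee_rot: [0.969, 0.046, 0.243, -0.011]
force: [-0.5, 1.5, -0.7]
finger_gap: 0.0305
grasp_force: 0.0
clock: 20.75
ee_pos: [0.3658, -0.2385, 0.2417]
ee_rot: [0.969, 0.047, 0.242, -0.013]
force: [1.2, -0.7, -0.8]
finger_gap: 0.0305
grasp_force: 0.0
188 [ 0.5254 -0.1319  0.1452] 0.164
176 [ 0.5288 -0.1776  0.1386] 0.158
209 [ 0.5308 -0.2274  0.1467] 0.173
```

View pics/e.png

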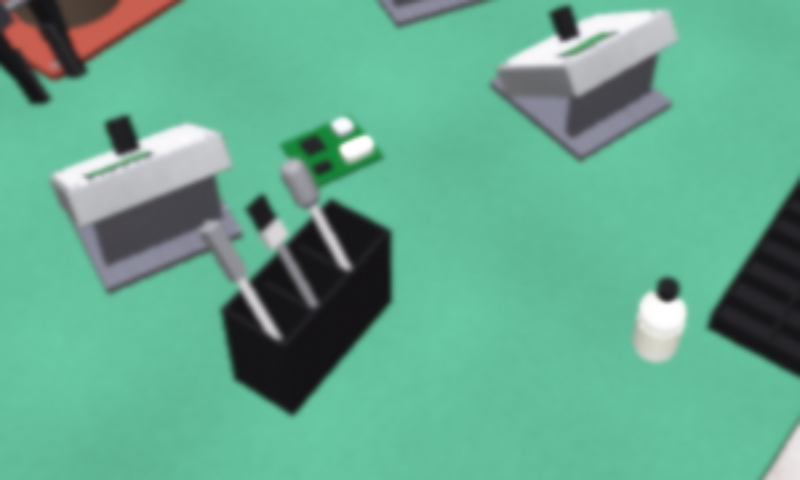

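The rod stands back in its compartment (handle at (222,250)) with nothing else moved: all three tools are within 1 mm of where they started. The gripper is clear.

```bash
python3 -c "
from bench import arm
print(arm.job_done())"
```

```text
the job is handed in; nothing more can be done
None
```

The job is handed in at about 21 s on the robot's clock: I pressed the farthest tester's reset button fully down (force reached 20 N, and full travel needs about 4 N) and drew the rod out. I then stood it back on its compartment floor before letting go, and the brush and screwdriver stayed within about 1 mm of where they were. The button's return was not checked in a picture.

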